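Hold the recessed reset button of the yellow track control unit

TASK

The yellow control unit of the model railway has to be reset: take the orange-handled stylus out of its wooden stand, reach its steel tip down through the ringed hole in the yellow unit's top and press the recessed red button all the way down. Finish while still holding: the stylus stays in the gripper and keeps the button down. Do not press the blue unit's button, and leave the mug, the wagon and the loose track piece where they are.

Things in the scene. Friction and masses are not known exactly. Their poses are not given: they have to be found in the camera images.
- stylus: Loose stylus, 45 g give or take, standing upright in the stand. Origin at the lower end of the steel tip, +z up along the stylus. Steel shaft 7 mm in diameter from 0 to 70 mm, black round collar 22 mm in diameter from 70 to 76 mm (it rests on the stand's top), orange handle 16 x 16 mm square from 76 to 146 mm, its flat sides facing the stylus's x and y. The shaft hangs in the stand's hole at the start, so it must be lifted straight up by more than 70 mm to come free.
- stylus_tip (a point): lower end of the stylus's steel tip (same point as the stylus's origin)
- stylus_grip (a point): centre of a good grip on the orange handle, on the stylus's axis 120 mm above the tip
- stand: Fixed wooden block 70 x 70 x 80 mm high with one vertical hole 11 mm in diameter at its centre that holds the stylus. Origin at the centre of its underside, z up.
- yellow_unit: Fixed yellow control unit, 110 (its x) x 150 (its y) x 60 mm high, with a black knob 34 mm wide on top, at x 5, y -30 mm, that rises to 75 mm. Origin at the centre of its underside, z up. A vertical round hole 17 mm in diameter, marked by a black ring 29 mm wide, opens in its top at x -18, y +38 mm of its frame. It may stand on the left or right of the blue unit.
- yellow_unit_aperture (a point): centre of the hole's mouth, flush with the yellow unit's top, 60 mm above the work surface; z up. The red button's face lies 22 mm below this point when released, 30 mm when fully down.
- yellow_button (a joint): travel of the red button (14 mm in diameter) down inside the yellow unit's hole: 0 m released, 0.008 m fully down. A spring pushes it back up: it takes 3 N to start it and 7 N at full travel.
- blue_unit: Fixed blue control unit, the same shape as the yellow one, with the same hole and button; not to be reset. Origin at the centre of its underside.
- blue_button (a joint): travel of the blue unit's red button: 0 m released, 0.008 m fully down. To be left alone.
- mug: Loose amber glass mug, 76 mm across, 90 mm high, handle at its +y. Origin at the centre of its underside. To be left alone.
- wagon: Loose red model goods wagon with a grey roof, 130 (its x) x 36 x 51 mm high. Origin at the centre of its underside. To be left alone.
- track_piece: Loose straight piece of model track, 165 (its x) x 32 x 7 mm. Origin at the centre of its underside. To be left alone.
Not all that is in view belongs to the job. There is more than one size of the stylus; the one meant has the size given above.

How it is judged:
By the outcome, as a careful person would: the job done as asked, in the order asked, and still so for the second after the job is handed in, while the arm keeps its last pose, push and grip.
It also fails if it takes over 42 s, if anything falls off the work surface, if the arm or the gripper's body presses on something with over 40 N, if the wrist force passes 120 N, or if a joint passes its speed limit or range.

ROBOT

A 7-joint arm with a two-finger parallel gripper is mounted at the origin on the work surface. World frame = base frame: x ahead of the robot, y to its left, z up, the work surface at z = 0. Lengths are in m, angles in rad, forces in N, time in s.
With the tool pointing down it reaches from about 0.4 to 0.875 m from the base axis. Payload 19.3 kg.
Tool frame: the origin (TCP) lies at the very end of the fingers, on their centre line; the grasp point (between the pads) lies 19 mm behind it; z points along the fingers, y is the direction in which the jaws open and shut (so a half turn about z gives the same grasp; the last joint's range is limited). The gripper opens to 85 mm and grips with 20 to 120 N. Pads are 22 mm wide; open, the fingers measure 114 mm over their backs; the gripper's body (76 mm by 85 mm) begins 54 mm behind the grasp point. The pads swing forward as they close: fully open they stand 13 mm farther back than shut.
Start: joints at [-1.273, 0.521, -0.036, 1.599, 0.021, 1.021, -0.113], TCP at [0.225, 0.583, 0.231] pointing down, gripper open.
Joint ranges: [-2.91, 2.91], [-0.3, 2.13], [-1.5, 1.42], [0.17, 2.43], [-1.26, 4.41], [0.16, 1.93], [-2.52, 2.52]. Speed limits (rad/s): [1.89, 1.89, 2.39, 2.39, 3.01, 3.01, 3.01].

INTERFACE

Orientations are given as [roll, pitch, yaw] about the fixed x, y, z axes, in that order (R = Rz(yaw) Ry(pitch) Rx(roll)).
In Python, from workcell import bot gives the robot as it stands.
- The arm moves only by the tool carry_out, never from a script. Its argument "targets" is a list of rows, each a list of 7 numbers: the shift along the tool's x, y, z in mm, then the turn, a rotation vector about the tool's x, y, z in units of 6 degrees (1.0 is 6 degrees), then the closure in counts, from 0 (fully open) to 255 (shut). A call has 1 to 5 rows; each row shifts and turns the commanded pose from where the row before left it, along the tool's axes as they then stand; what a row does not reach is not made up. A row lasts 1/12 s, in which the tool goes at most 41.7 mm and 7.16 degrees, less where a joint would pass 70% of its speed; a pose out of reach is approached as far as the arm can. A call is refused whole if a number of a shift passes 41.7 or a number of a turn 1, either way. A call with a gripper value outside its range is refused whole. The fingers move at their own pace and stop on an object; "force" is the grip in N (left out, the last holds). Time passes only in rows, so rows that do not move let the fingers close. It gives the time, the measured TCP pose, the force and the opening at its end, in the units of the state.
- bot.observe(): the state, without advancing time (a new reading comes with each control period).
- bot.grab_frame(name): name is "scene" or "side" or "wrist"; returns a dict with "color" (400x640x3 uint8, red, green, blue), "z_map" (400x640 float32, m along the optical axis (not along the pixel's ray), 0 where there is no reading), "K" (3x3 intrinsics, pixels), "k1" (the pictures are not rectified: a ray, as slopes to the right and down, at radius r is drawn at 1 + k1 r^2 times it, then the intrinsics apply), "cam_to_world" (4x4, takes a point from camera to world coordinates); the wrist camera has in their place "T_tool_cam" (4x4, takes a point from camera to tool coordinates, whose origin is the TCP and whose axes are the flange's). Camera axes: x right, y down, z forward; pixel columns grow to the right and rows downward; lengths in m; the calibration is good to about 2 mm. A picture is of the moment at which its call begins: read the wrist's pose just before it.
- bot.job_done(): hands the job in, once; it reports no verdict.
The state is a dict: "clock": time; "qpos": joint angles; "qd": joint speeds; "joint_efforts": joint torques, N m; "position": TCP position; "tool_rot": TCP orientation; "force": force on the tool from outside, world axes, zero at the start; "moment": the same for the moment, N m; "grip_width": finger opening in m.
Only numpy, scipy, OpenCV 4.12 (cv2) and the standard library are available. Lean on these libraries where they do the work, as an engineer would, in place of code of your own. Each camera call takes 0.05 s, during which the arm holds its last target. There are 200 camera calls.

## Working session

There is one attempt and no reset: what is moved stays moved. The work goes in short steps, Python scripts to look and compute and a tool call to move; the robot and the scene stay as the last step left them, time stands still between calls to the robot, and variables do not carry over. Pictures are saved under pics/ and viewed, about 8 in all and at most 12, crops included, and the job is handed in when it is done.

Besides the shell and the picture viewer there is one more tool, called after ">>>" in YAML: its name, and indented under it one key for each argument. carry_out: Moves the arm, as the interface text tells. Its arguments: {"type":"object","properties":{"targets":{"type":"array","items":{"type":"array","items":{"type":"number"}}},"force":{"type":"number"}},"required":["targets"]}

```bash
mkdir -p pics; ls; cat > h.py <<'E'
import numpy as np, cv2
from workcell import bot
from scipy.spatial.transform import Rotation as R
def Tt(s): 
    T=np.eye(4); T[:3,:3]=R.from_euler('xyz',s['tool_rot']).as_matrix(); T[:3,3]=s['position']; return T
def grab(n):
    s=bot.observe(); f=bot.grab_frame(n)
    f['T']=f['cam_to_world'] if 'cam_to_world' in f else Tt(s)@f['T_tool_cam']
    return f
def ray(f,u,v):
    K=np.array(f['K']); d=np.array([(u-K[0,2])/K[0,0],(v-K[1,2])/K[1,1]]); x=d.copy()
    for _ in range(20): x=d/(1+f['k1']*(x@x))
    return x
def onplane(f,u,v,z):
    x=ray(f,u,v); T=f['T']; d=T[:3,:3]@np.r_[x,1]; o=T[:3,3]; return o+d*(z-o[2])/d[2]
def depthpt(f,u,v):
    z=f['z_map'][int(v),int(u)]; x=ray(f,u,v); return f['T'][:3,:3]@(np.r_[x,1]*z)+f['T'][:3,3]
def proj(f,P):
    T=np.linalg.inv(f['T']); p=T[:3,:3]@np.array(P)+T[:3,3]; x=p[:2]/p[2]; x=x*(1+f['k1']*(x@x)); K=np.array(f['K']); return x*[K[0,0],K[1,1]]+[K[0,2],K[1,2]]
def save(n,im): cv2.imwrite('pics/'+n+'.png',im[:,:,::-1])
E
python3 - <<'E'
from h import *
import pickle
fs={n:grab(n) for n in('scene','side','wrist')}
pickle.dump(fs,open('f0.pkl','wb'))
for n in fs: print(n,fs[n]['T'].round(3).tolist(),np.array(fs[n]['K']).tolist(),fs[n]['k1'])
save('scene0',fs['scene']['color'])
save('side0',fs['side']['color'])
print(bot.observe())
E
```

```text
pics
scene [[0.726, 0.47, -0.502, 1.147], [0.687, -0.503, 0.523, -0.523], [-0.006, -0.725, -0.689, 0.861], [0.0, 0.0, 0.0, 1.0]] [[435.51197067436567, 0.0, 320.08377586458187], [0.0, 435.51197067436567, 208.7170697212492], [0.0, 0.0, 1.0]] -0.09461370447869737
side [[0.795, -0.391, 0.464, 0.182], [-0.607, -0.537, 0.586, -0.464], [0.02, -0.748, -0.664, 0.709], [0.0, 0.0, 0.0, 1.0]] [[405.0485402746978, 0.0, 322.852442144278], [0.0, 405.0485402746978, 196.03176761313856], [0.0, 0.0, 1.0]] -0.0461223695514498
wrist [[0.36, 0.893, 0.271, 0.155], [0.933, -0.344, -0.107, 0.611], [-0.002, 0.291, -0.957, 0.373], [0.0, 0.0, 0.0, 1.0]] [[302.1487709732619, 0.0, 315.9777348754645], [0.0, 302.1487709732619, 203.7417122972157], [0.0, 0.0, 1.0]] -0.05267313987518613
{'clock': 0.15, 'qpos': array([-1.27323163,  0.52188507, -0.03633749,  1.59986235,  0.02119201,
        1.02106445, -0.1128121 ]), 'qd': array([ 0.00031409, -0.00029206,  0.00015197, -0.00137272,  0.00035723,
        0.00039058,  0.00037117]), 'joint_efforts': array([ 1.88621503e-03, -9.27391434e+01,  1.98072195e+00, -3.70054865e+01,
        1.79704651e-02,  6.47248249e-03,  8.68409302e-06]), 'position': array([0.22463939, 0.58297847, 0.23085812]), 'tool_rot': array([-3.14075895e+00,  4.23984782e-05,  2.77380783e+00]), 'force': array([-0.86259693,  0.40257448, -0.58885457]), 'moment': array([-0.01380585,  0.02021801, -0.02644121]), 'grip_width': 0.08520587395839335}
```

View pics/scene0.png

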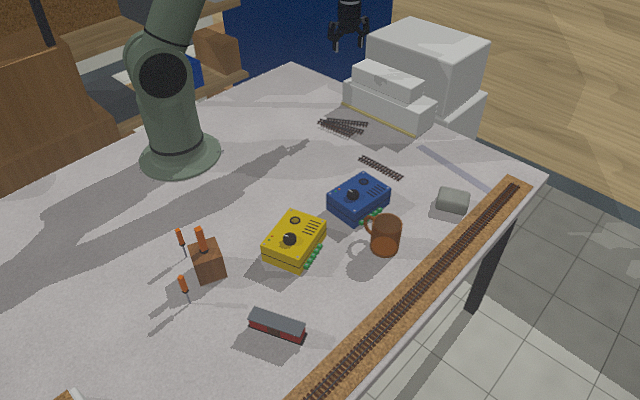

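View pics/side0.png

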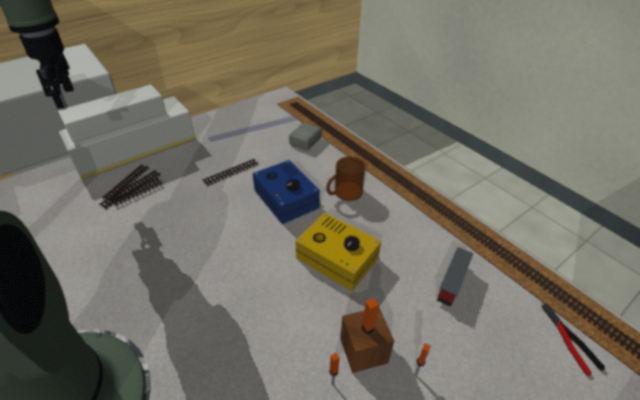

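The scene view shows three orange handles: a thin one at (180,238), a thick one in the wooden stand at (200,240), and a thin one at (183,285). I choose the one in the stand. The yellow unit's ring is at about (295,220), with its knob at (290,239). In the side view the ring is at (319,238) and the handle at (370,315).

```bash
python3 - <<'E'
from h import *
import pickle
fs=pickle.load(open('f0.pkl','rb'))
a,b=fs['scene'],fs['side']
def crop(f,u,v,w,h,k): return cv2.resize(f['color'][v:v+h,u:u+w],None,fx=k,fy=k,interpolation=cv2.INTER_CUBIC)
c=[crop(a,165,215,70,75,4),crop(b,325,290,70,75,4)],[crop(a,255,200,70,75,4),crop(b,290,207,70,75,4)]
save('crop',np.vstack([np.hstack(r) for r in c]))
for n,f,hb,rg in(('scene',a,(190,220,215,262),(283,210,305,228)),('side',b,(357,292,385,336),(308,229,328,246))):
    hsv=cv2.cvtColor(f['color'],cv2.COLOR_RGB2HSV)
    m=((hsv[...,0]<14)&(hsv[...,1]>190)&(hsv[...,2]>110)).astype(np.uint8)
    x0,y0,x1,y1=hb; mm=np.zeros_like(m); mm[y0:y1,x0:x1]=m[y0:y1,x0:x1]
    ys,xs=np.nonzero(mm); pts=np.c_[xs,ys]; print(n,'handle px',len(xs),xs.min(),xs.max(),ys.min(),ys.max(), 'centroid@.121',onplane(f,xs.mean(),ys.mean(),.121))
    x0,y0,x1,y1=rg; d=np.zeros_like(m); d[y0:y1,x0:x1]=(f['color'][y0:y1,x0:x1,:].max(2)<110)
    ys,xs=np.nonzero(d); c=(xs.min()+xs.max())/2,(ys.min()+ys.max())/2
    print(' ring',len(xs),xs.mean(),ys.mean(),c,onplane(f,xs.mean(),ys.mean(),.06))
    # yellow top outline / wood outline
    y=((abs(hsv[...,0].astype(int)-26)<6)&(hsv[...,1]>150)&(hsv[...,2]>60)).astype(np.uint8)
    cs,_=cv2.findContours(y,0,2); k=max(cs,key=cv2.contourArea); q=cv2.approxPolyDP(cv2.convexHull(k),4,True)[:,0]
    for p in q: print('  y',p,onplane(f,*p,.06)[:2].round(4))
E
```

```text
scene handle px 27 194 203 226 241 centroid@.121 [ 0.44737403 -0.21292346  0.121     ]
 ring 37 294.64864864864865 220.05405405405406 (np.float64(294.5), np.float64(219.5)) [0.54527507 0.00925482 0.06      ]
  y [325 220] [0.6028 0.0633]
  y [325 235] [0.6391 0.0244]
  y [299 275] [ 0.6812 -0.1089]
  y [262 259] [ 0.5827 -0.1359]
  y [261 243] [ 0.542  -0.1037]
  y [290 208] [0.5034 0.0325]
side handle px 89 366 377 299 310 centroid@.121 [ 0.49297786 -0.21124842  0.121     ]
 ring 105 318.8857142857143 237.37142857142857 (np.float64(319.0), np.float64(237.5)) [0.54734401 0.00775192 0.06      ]
  y [323 214] [0.5987 0.0602]
  y [379 241] [ 0.6454 -0.0776]
  y [377 258] [ 0.6095 -0.1098]
  y [352 289] [ 0.5178 -0.1376]
  y [297 257] [ 0.478  -0.0093]
  y [297 239] [0.5065 0.0319]
```

View pics/crop.png

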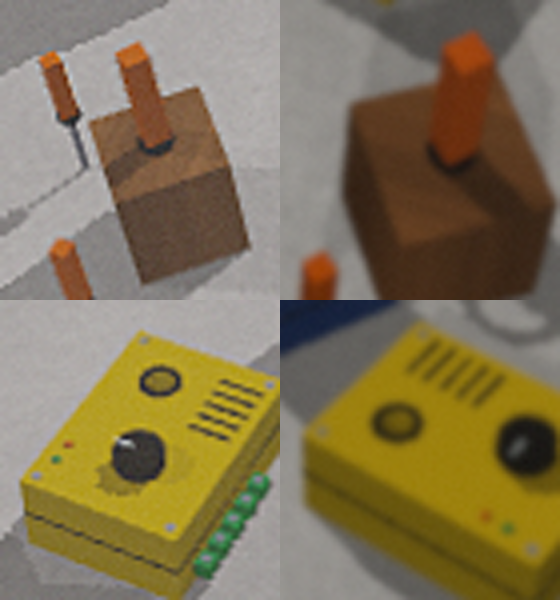

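```bash
cat >> h.py <<'E'
def plan(P,yaw=None,s=None):
    "shift to P in tool axes (mm) and turn about tool z (units of 6deg)"
    s=s or bot.observe(); T=Tt(s); d=T[:3,:3].T@(np.array(P)-T[:3,3])*1000
    print('tool shift mm',d.round(1),'rows',(np.linalg.norm(d)/41.7).round(1))
    Rd=R.from_euler('xyz',[np.pi,0,s['tool_rot'][2] if yaw is None else yaw]).as_matrix()
    print('turn units',(np.degrees(R.from_matrix(T[:3,:3].T@Rd).as_rotvec())/6).round(2))
E
python3 - <<'E'
from h import *
import pickle
fs=pickle.load(open('f0.pkl','rb'))
a,b=fs['scene'],fs['side']
print('top',onplane(a,198.3,228,.156),onplane(b,372,302,.156))
print('collar',onplane(a,204,251.8,.083),onplane(b,368,328.8,.083))
for p in((90,122),(199,88),(233,165),(112,197)): print('stand',onplane(a,165+p[0]/4,215+p[1]/4,.08)[:2])
for n,p in(('scene',(442,62)),): pass
plan([.5,.25,.26]); 
s=bot.observe(); s['position']=[.5,.25,.26]; plan([.45,-.2,.26],s=s)
E
```

```text
top [ 0.47590598 -0.22202102  0.156     ] [ 0.47763807 -0.22407657  0.156     ]
collar [ 0.48174598 -0.22748493  0.083     ] [ 0.47473299 -0.22820203  0.083     ]
stand [ 0.43320091 -0.24232812]
stand [ 0.45903242 -0.17946633]
stand [ 0.5238825  -0.20297526]
stand [ 0.49182657 -0.26686815]
tool shift mm [-376.7 -211.7  -28.9] rows 10.4
turn units [-0.01  0.   -0.  ]
tool shift mm [-1.151e+02 -4.379e+02  4.000e-01] rows 10.9
turn units [-0.01  0.   -0.  ]
```

>>> carry_out:
  targets:
    - [-25,-14,-2,0,0,0,0]
    - [-25,-14,-2,0,0,0,0]
    - [-25,-14,-2,0,0,0,0]
    - [-25,-14,-2,0,0,0,0]
    - [-25,-14,-2,0,0,0,0]
  force: 60

```text
clock: 0.57
position: [0.3168, 0.4717, 0.2412]
tool_rot: [-3.141, -0.0, 2.774]
force: [-0.4, 0.1, -0.5]
grip_width: 0.0855
```

>>> carry_out:
  targets:
    - [-25,-14,-2,0,0,0,0]
    - [-25,-14,-2,0,0,0,0]
    - [-25,-14,-2,0,0,0,0]
    - [-25,-14,-2,0,0,0,0]
    - [-25,-14,-2,0,0,0,0]

```text
clock: 0.98
position: [0.4083, 0.3614, 0.2513]
tool_rot: [-3.141, -0.0, 2.774]
force: [1.1, 0.6, 0.1]
grip_width: 0.0854
```

>>> carry_out:
  targets:
    - [-25,-14,-2,0,0,0,0]
    - [-25,-14,-2,0,0,0,0]
    - [-25,-14,-2,0,0,0,0]
    - [-25,-14,-2,0,0,0,0]
    - [-25,-14,-2,0,0,0,0]

```text
clock: 1.4
position: [0.4998, 0.2511, 0.2613]
tool_rot: [-3.141, -0.0, 2.774]
force: [0.2, -1.1, 0.2]
grip_width: 0.0852
```

>>> carry_out:
  targets:
    - [-10,-30,0,0,0,0,0]
    - [-10,-30,0,0,0,0,0]
    - [-10,-30,0,0,0,0,0]
    - [-10,-30,0,0,0,0,0]
    - [-10,-30,0,0,0,0,0]

```text
clock: 1.82
position: [0.4915, 0.0929, 0.2612]
tool_rot: [-3.142, -0.0, 2.774]
force: [0.8, 0.3, 1.0]
grip_width: 0.0849
```

>>> carry_out:
  targets:
    - [-10,-30,0,0,0,0,0]
    - [-10,-30,0,0,0,0,0]
    - [-10,-30,0,0,0,0,0]
    - [-10,-30,0,0,0,0,0]
    - [-10,-30,0,0,0,0,0]

```text
clock: 2.23
position: [0.4842, -0.065, 0.2613]
tool_rot: [3.142, 0.0, 2.774]
force: [0.3, -0.4, 0.4]
grip_width: 0.0857
```

>>> carry_out:
  targets:
    - [-10,-30,0,0,0,0,0]
    - [-10,-30,0,0,0,0,0]
    - [-10,-30,0,0,0,0,0]
    - [0,0,0,0,0,0,0]
    - [0,0,0,0,0,0,0]

```text
clock: 2.65
position: [0.4797, -0.1598, 0.2611]
tool_rot: [-3.141, -0.0, 2.771]
force: [0.5, 1.8, 0.3]
grip_width: 0.0854
```

```bash
python3 - <<'E'
from h import *
import pickle
f=grab('wrist'); pickle.dump(f,open('w1.pkl','wb'))
save('w1',f['color']); print(bot.observe()['position'],proj(f,[.477,-.224,.156]),proj(f,[.546,.0085,.06]))
E
```

```text
[ 0.48007451 -0.1583823   0.26115529] [246.27781895 225.86361285] [469.75533263 180.23625456]
```

View pics/w1.png

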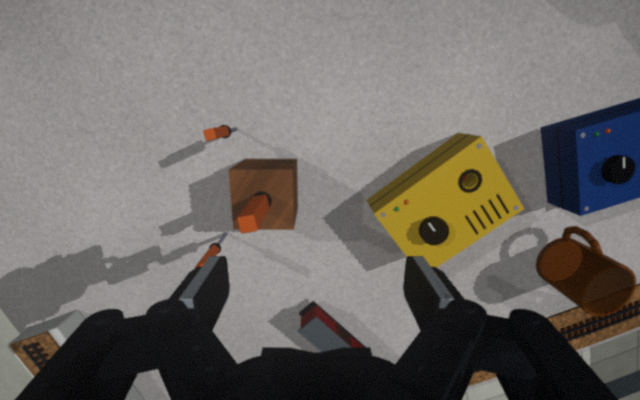

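The wrist view shows the handle top at about (248,224) in the stand (230–297, 159–228), and the yellow hole at (470,181), matching the prediction. The thin styluses are at (215,132) and (210,255). I'll check the handle yaw and the thin styluses' positions.

```bash
python3 - <<'E'
from h import *
import pickle
f=pickle.load(open('w1.pkl','rb'))
c=f['color']; hsv=cv2.cvtColor(c,cv2.COLOR_RGB2HSV)
save('w1c',np.hstack([cv2.resize(c[v:v+h,u:u+w],(400,400),interpolation=cv2.INTER_CUBIC) for u,v,w,h in((220,180,60,60),(450,160,40,40))]))
m=((hsv[...,0]<14)&(hsv[...,1]>170)&(hsv[...,2]>150)); ys,xs=np.nonzero(m[180:240,225:280]); 
print(len(xs),xs.mean()+225,ys.mean()+180)
d=c[165:197,455:487].max(2)<75; ys,xs=np.nonzero(d); print('ring',len(xs),onplane(f,455+(xs.min()+xs.max())/2,165+(ys.min()+ys.max())/2,.06),onplane(f,455+xs.mean(),165+ys.mean(),.06))
# thin stylus tops from scene/side/wrist depth
fs=pickle.load(open('f0.pkl','rb'))
for n,g,pts in(('scene',fs['scene'],((179,232),(182,279),(199,233))),('side',fs['side'],((334,360),(425,349),(370,318))),('w',f,((210,132),(212,250),(245,224)))):
    for p in pts: print(n,p,depthpt(g,*p).round(3))
E
```

```text
234 247.17948717948718 223.55128205128204
ring 278 [0.54641771 0.00870396 0.06      ] [0.54496873 0.00836325 0.06      ]
scene (179, 232) [ 0.397 -0.238  0.098]
scene (182, 279) [ 0.522 -0.314  0.096]
scene (199, 233) [ 0.485 -0.228  0.15 ]
side (334, 360) [ 0.387 -0.244  0.103]
side (425, 349) [ 0.515 -0.318  0.103]
side (370, 318) [ 0.47  -0.232  0.126]
w (210, 132) [ 0.389 -0.236  0.102]
w (212, 250) [ 0.515 -0.311  0.066]
w (245, 224) [ 0.475 -0.224  0.156]
```

View pics/w1c.png

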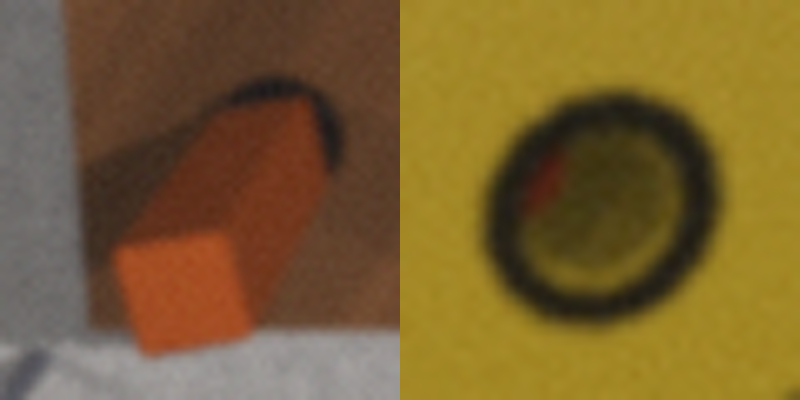

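```bash
python3 - <<'E'
from h import *
import pickle
f=pickle.load(open('w1.pkl','rb'))
q=np.array([onplane(f,220+.15*u-.5,180+.15*v-.5,.156)[:2] for u,v in((118,247),(229,233),(252,332),(148,355))])
e=np.roll(q,-1,0)-q; print(q.mean(0),np.linalg.norm(e,axis=1)*1000)
an=np.degrees(np.arctan2(e[:,1],e[:,0]))%90; print(an)
print('ring',onplane(f,469.8,180.3,.06))
s=bot.observe(); print(np.degrees(s['tool_rot'][2])%90)
P=np.r_[q.mean(0),.18]; plan(P,s['tool_rot'][2])
E
```

```text
[ 0.47523872 -0.22197815] [14.80843815 13.98079801 14.44296608 15.42978258]
[76.29130456 77.79050986 81.98498625 79.272618  ]
ring [0.54609467 0.00853297 0.06      ]
68.8682462608144
tool shift mm [-18.4 -61.1  81.1] rows 2.5
turn units [ 0. -0. -0.]
```

>>> carry_out:
  targets:
    - [-9,-30.5,0,0,0,0,0]
    - [-9,-30.5,0,0,0,0,0]
    - [0,0,25,0,0,-0.8,0]
    - [0,0,25,0,0,-0.8,0]
    - [0,0,0,0,0,0,0]

```text
clock: 3.12
position: [0.4736, -0.2199, 0.2078]
tool_rot: [3.14, -0.005, 2.947]
force: [-0.3, 0.5, -0.2]
grip_width: 0.0855
```

```bash
python3 - <<'E'
from h import *
f=grab('wrist'); s=bot.observe(); print(s['position'],np.degrees(s['tool_rot']))
save('w2',f['color']); plan([.4755,-.2225,.111],s['tool_rot'][2]); print(proj(f,[.4755,-.2225,.156]))
c=f['color']; hsv=cv2.cvtColor(c,cv2.COLOR_RGB2HSV)
m=((hsv[...,0]<14)&(hsv[...,1]>170)&(hsv[...,2]>150)).astype(np.uint8)
for k in cv2.findContours(m,0,2)[0]:
    if cv2.contourArea(k)>60:
        r=cv2.minAreaRect(k); print(cv2.contourArea(k),r,onplane(f,*r[0],.156))
E
```

```text
[ 0.47436748 -0.2202155   0.2099607 ] [179.95103119  -0.21062548 168.54130438]
tool shift mm [-1.9 -2.1 99. ] rows 2.4
turn units [ 0.01 -0.04 -0.  ]
[311.89551159 229.22591749]
352.5 ((311.0, 229.0), (18.0, 20.0), 90.0) [ 0.47521742 -0.22307151  0.156     ]
136.0 ((273.0, 109.0), (12.0, 12.0), 90.0) [ 0.39312855 -0.23037656  0.156     ]
```

View pics/w2.png

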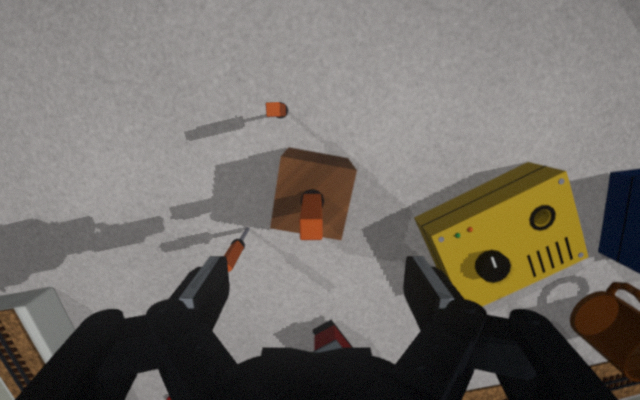

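The handle is square to the jaws at (311,229), with the thin stylus at (235,255) outside the finger path. Descending.

>>> carry_out:
  targets:
    - [-1.5,-2.5,20,0,0,0,0]
    - [0,0,30,0,0,0,0]
    - [0,0,30,0,0,0,0]
    - [0,0,19,0,0,0,0]
    - [0,0,0,0,0,0,0]

```text
clock: 3.58
position: [0.4755, -0.2229, 0.1105]
tool_rot: [3.141, -0.004, 2.94]
force: [-0.8, 0.2, -0.6]
grip_width: 0.0856
```

>>> carry_out:
  targets:
    - [0,0,0,0,0,0,255]
    - [0,0,0,0,0,0,255]
    - [0,0,0,0,0,0,255]
    - [0,0,0,0,0,0,255]
    - [0,0,0,0,0,0,255]
  force: 60

```text
clock: 4.0
position: [0.4765, -0.2245, 0.1133]
tool_rot: [-3.141, 0.002, 2.941]
force: [-0.4, -0.7, 0.4]
grip_width: 0.0255
```

>>> carry_out:
  targets:
    - [0,0,0,0,0,0,255]
    - [0,0,0,0,0,0,255]
    - [0,0,0,0,0,0,255]
    - [0,0,0,0,0,0,255]
    - [0,0,0,0,0,0,255]

```text
clock: 4.42
position: [0.4764, -0.2245, 0.1131]
tool_rot: [3.141, 0.001, 2.941]
force: [-1.3, 1.1, 10.6]
grip_width: 0.0154
```

Holding, at 15.4 mm width. Lifting straight up.

>>> carry_out:
  targets:
    - [0,0,-10,0,0,0,255]
    - [0,0,-20,0,0,0,255]
    - [0,0,-20,0,0,0,255]
    - [0,0,-20,0,0,0,255]
    - [0,0,-20,0,0,0,255]

```text
clock: 4.83
position: [0.4759, -0.2245, 0.204]
tool_rot: [-3.141, 0.0, 2.941]
force: [0.3, -0.2, -0.2]
grip_width: 0.0154
```

>>> carry_out:
  targets:
    - [0,0,-20,0,0,0,255]
    - [0,0,-10,0,0,0,255]
    - [0,0,0,0,0,0,255]
    - [0,0,0,0,0,0,255]
    - [0,0,0,0,0,0,255]

```text
clock: 5.25
position: [0.4756, -0.2242, 0.2314]
tool_rot: [3.141, -0.001, 2.941]
force: [0.1, 0.1, 0.0]
grip_width: 0.0152
```

```bash
python3 - <<'E'
from h import *
import pickle
a,b=grab('scene'),grab('side'); s=bot.observe(); print(s['position'],np.degrees(s['tool_rot']),s['grip_width'],s['force'])
pickle.dump((s,a,b),open('g.pkl','wb'))
p=np.array(s['position']); tip=p+[0,0,.019-.12]
ims=[]
for f in(a,b):
    u,v=proj(f,p+[0,0,-.04]).astype(int); print(u,v,proj(f,tip)); u0,v0=max(u-35,0),max(v-40,0); print(u0,v0)
    ims.append(cv2.resize(f['color'][v0:v0+80,u0:u0+70],(385,440),interpolation=cv2.INTER_CUBIC))
save('g',np.hstack(ims))
E
```

```text
[ 0.47558184 -0.22424584  0.23132279] [ 1.79993316e+02 -9.61807736e-02  1.68520420e+02] 0.015257131605233698 [-0.0787539   0.13342134 -0.10320156]
194 217 [199.6486973  236.16651078]
159 177
373 289 [369.53869487 311.64070424]
338 249
```

View pics/g.png

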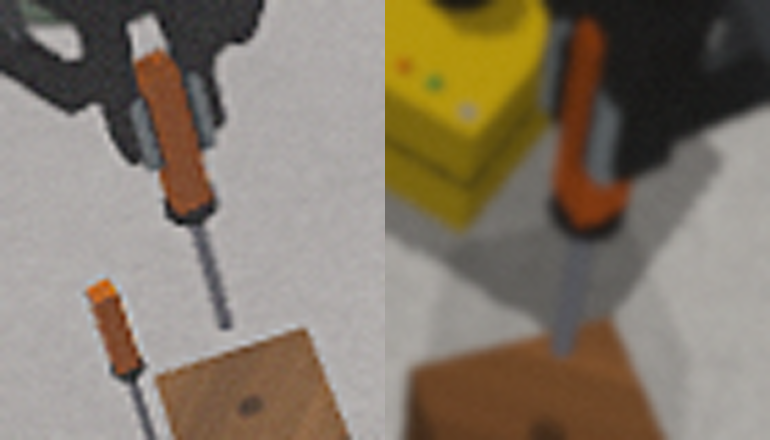

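The stylus is free and upright in the jaws. Its tip is at (226,327) in the left crop and (180,354) in the right crop, within about 1–2 px of the prediction in both views. Next is the yellow hole.

```bash
python3 - <<'E'
from h import *
import pickle
s,a,b=pickle.load(open('g.pkl','rb'))
from scipy.optimize import least_squares
r=least_squares(lambda P:np.r_[proj(a,P)-[199.6,236.0],proj(b,P)-[370.2,312.9]],np.array(s['position'])-[0,0,.1])
print('tip',r.x,r.fun,'offset',r.x-s['position'])
r2=least_squares(lambda P:np.r_[proj(a,P)-[294.6,219.9],proj(b,P)-[318.9,237.4]],[.546,.008,.06]); print('hole',r2.x,r2.fun)
plan([.546,.0085,s['position'][2]])
E
```

```text
tip [ 0.47524065 -0.2255938   0.12983385] [-0.47394727  0.54828142 -0.29245362 -0.41135608] offset [-0.00034119 -0.00134797 -0.10148893]
hole [0.54653468 0.00724615 0.0617259 ] [-0.19980283  0.31873023 -0.16217077 -0.26762929]
tool shift mm [-22.7 242.1  -0. ] rows 5.8
turn units [ 0.   -0.02 -0.  ]
```

>>> carry_out:
  targets:
    - [-1.5,16,0,0,0,0,255]
    - [-2.5,28,0,0,0,0,255]
    - [-2.8,30,0,0,0,0,255]
    - [-2.8,30,0,0,0,0,255]
    - [-2.8,30,0,0,0,0,255]

```text
clock: 5.77
position: [0.5147, -0.0942, 0.2316]
tool_rot: [-3.141, -0.001, 2.941]
force: [1.5, -0.0, -0.5]
grip_width: 0.0152
```

>>> carry_out:
  targets:
    - [-2.8,30,0,0,0,0,255]
    - [-2.8,30,0,0,0,0,255]
    - [-2.8,30,0,0,0,0,255]
    - [-1.9,18,0,0,0,0,255]
    - [0,0,0,0,0,0,255]

```text
clock: 6.18
position: [0.5469, 0.0126, 0.2312]
tool_rot: [3.141, -0.001, 2.946]
force: [-0.7, 0.7, -1.3]
grip_width: 0.0155
```

>>> carry_out:
  targets:
    - [0,0,25,0,0,0,255]
    - [0,0,25,0,0,0,255]
    - [0,0,10,0,0,0,255]
    - [0,0,0,0,0,0,255]
    - [0,0,0,0,0,0,255]

```text
clock: 6.6
position: [0.5463, 0.0077, 0.1723]
tool_rot: [-3.141, -0.001, 2.941]
force: [0.4, -0.6, 0.2]
grip_width: 0.0152
```

```bash
python3 - <<'E'
from h import *
a,b=grab('scene'),grab('side'); s=bot.observe(); print(s['position'],np.degrees(s['tool_rot']),s['grip_width'],s['force'])
plan([.546,.0085,.129]); p=np.array(s['position'])
ims=[]
for f in(a,b):
    u,v=proj(f,[.546,.0085,.08]).astype(int); u0,v0=u-30,v-30
    print(u0,v0,'hole',proj(f,[.546,.0085,.06])-[u0,v0],'tip',proj(f,p-[0,0,.1015])-[u0,v0])
    ims.append(cv2.resize(f['color'][v0:v0+60,u0:u0+60],(390,390),interpolation=cv2.INTER_CUBIC))
save('hole',np.hstack(ims))
E
```

```text
[0.54697213 0.00792938 0.17336069] [1.79984244e+02 6.74661931e-02 1.68494726e+02] 0.014996997368476922 [ 0.44631262 -0.02092529 -0.60542877]
tool shift mm [ 1.1  0.4 44.4] rows 1.1
turn units [0.   0.01 0.  ]
264 184 hole [30.63457102 36.33898604] tip [30.52295085 33.38670495]
288 201 hole [30.18227409 36.43724989] tip [30.77159513 32.64407885]
```

View pics/hole.png

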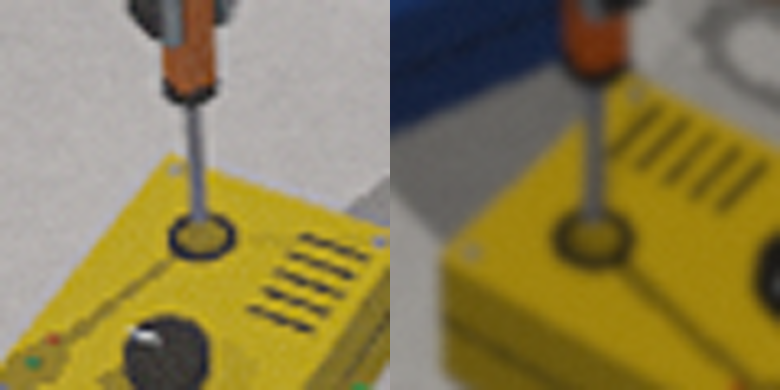

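The tip is just above the ring centre in both views (198,222 over 203,238 and 592,222 over 593,240). Inserting.

>>> carry_out:
  targets:
    - [0.5,0,10,0,0,0,255]
    - [0,0,10,0,0,0,255]
    - [0,0,8,0,0,0,255]
    - [0,0,0,0,0,0,255]
    - [0,0,0,0,0,0,255]
  force: 90

```text
clock: 7.12
position: [0.5456, 0.0083, 0.1437]
tool_rot: [-3.141, -0.001, 2.941]
force: [-0.2, 0.5, -0.1]
grip_width: 0.0149
```

>>> carry_out:
  targets:
    - [0,0,3,0,0,0,255]
    - [0,0,3,0,0,0,255]
    - [0,0,2,0,0,0,255]
    - [0,0,0,0,0,0,255]
    - [0,0,0,0,0,0,255]

```text
clock: 7.53
position: [0.5462, 0.0083, 0.1365]
tool_rot: [3.141, 0.001, 2.941]
force: [0.2, -0.1, 4.9]
grip_width: 0.0149
```

>>> carry_out:
  targets:
    - [0,0,2,0,0,0,255]
    - [0,0,0,0,0,0,255]
    - [0,0,0,0,0,0,255]

```text
clock: 7.78
position: [0.5462, 0.0083, 0.1346]
tool_rot: [3.141, 0.001, 2.941]
force: [0.5, -0.2, 4.9]
grip_width: 0.0148
```

>>> carry_out:
  targets:
    - [0,0,2,0,0,0,255]
    - [0,0,0,0,0,0,255]
    - [0,0,0,0,0,0,255]

```text
clock: 8.03
position: [0.5464, 0.0083, 0.1329]
tool_rot: [3.141, 0.001, 2.941]
force: [-0.4, -0.3, 11.0]
grip_width: 0.0147
```

>>> carry_out:
  targets:
    - [0,0,1,0,0,0,255]
    - [0,0,0,0,0,0,255]
    - [0,0,0,0,0,0,255]

```text
clock: 8.28
position: [0.5467, 0.0083, 0.1326]
tool_rot: [3.141, 0.002, 2.941]
force: [-3.5, -0.3, 22.5]
grip_width: 0.0149
```

>>> carry_out:
  targets:
    - [0,0,1,0,0,0,255]
    - [0,0,0,0,0,0,255]
    - [0,0,0,0,0,0,255]

```text
clock: 8.53
position: [0.5471, 0.0083, 0.1323]
tool_rot: [3.141, 0.003, 2.941]
force: [-4.2, 0.2, 36.0]
grip_width: 0.0147
```

This is a hard stop at the expected depth (tip z about 0.031). I'll ease off to a moderate push and check.

>>> carry_out:
  targets:
    - [0,0,-0.8,0,0,0,255]
    - [0,0,0,0,0,0,255]
    - [0,0,0,0,0,0,255]
    - [0,0,0,0,0,0,255]
    - [0,0,0,0,0,0,255]

```text
clock: 8.95
position: [0.5468, 0.0083, 0.1326]
tool_rot: [3.141, 0.002, 2.941]
force: [-2.3, -0.5, 25.0]
grip_width: 0.0151
```

```bash
python3 - <<'E'
from h import *
a,b=grab('scene'),grab('side'); s=bot.observe(); print(s['position'],s['grip_width'],s['force'])
ims=[]
for f in(a,b):
    u,v=proj(f,[.546,.0085,.08]).astype(int); u0,v0=u-35,v-40
    ims.append(cv2.resize(f['color'][v0:v0+70,u0:u0+70],(390,390),interpolation=cv2.INTER_CUBIC))
save('end',np.hstack(ims))
E
```

```text
[0.54680827 0.00828573 0.13258109] 0.014969434017056131 [-3.83661707  0.75798392 25.80268858]
```

View pics/end.png

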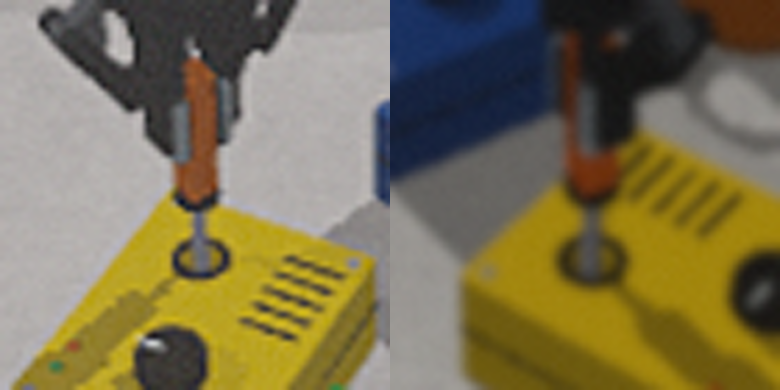

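The shaft runs into the ring at (202,262) in the left crop and (593,265) in the right. The stylus is upright and gripped, and the push is a steady 25 N, well above the 7 N needed.

```bash
python3 -c "
from workcell import bot
print(bot.job_done()); s=bot.observe(); print(s['clock'],s['position'],s['force'],s['grip_width'])"
```

```text
the job is handed in; nothing more can be done
None
the job is handed in; nothing more can be done
```

I took the orange-handled stylus from its stand, put its tip down the yellow unit's ringed hole and pressed the red button to its stop. I then handed the job in at about 9 s, still holding the button down.

- **Button:** the force rose from about 5 N on the spring to a stiff stop at 22–36 N, and I eased it to about 25 N, well above the 7 N needed. The tip was then about 29 mm below the hole's mouth, against 30 mm for fully down; that gap is within the 2 mm calibration.
- **Grip:** the stylus was held at 15 mm width with a commanded 90 N, and both cameras showed it upright in the hole.
- **Side force:** there was a small steady side force of about 4 N at the end, so the tip or shaft may be lightly touching something.
- **Other items:** I never went near the blue unit's button, and the path stayed clear of the mug, wagon and loose track piece. I did not take a separate picture of them at the end.

No check failed or disagreed, but I could not read the button's travel directly or take a reading after handing in.

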